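# Fetch a carton from the blocked drawer and roll it into the bay

## Task

First lift the tape roll that blocks the drawer and lay it flat in the white tray, without the drawer shoving it. Then pull the blue drawer out to its stop and leave it out, lift the carton from it onto the open front half of the roller track, lengthwise between the rails, let go, and push it along the rollers into the green bay until it rests against the end stop. Keep the carton upright and leave everything else where it stands.

Things in the scene. Friction and masses are not known exactly. Their poses are not given: they have to be found in the camera images.
- cabinet: fixed low grey cabinet on the table, 220 deep (its x) x 240 wide (its y) x 110 high, one blue drawer. Origin: centre of its underside; its -x side is the drawer front, 110 from the origin; the drawer slides out along its -x. Its yaw varies
- cabinet_drawer0 (a joint): how far the drawer is out, m: 0 shut, 0.15 at its stop. Inside, the drawer is 175 long x 198 wide, its floor is at z = 0.022, its side walls end at z = 0.088 and its front panel (15 thick) at z = 0.098
- drawer_grip (a point): middle of the drawer's steel bar handle, which moves with the drawer: a round bar 11 thick, 120 long along the cabinet's y, axis 48 in front of the drawer front, at z = 0.088 (22 below the cabinet's top); two thin posts hold it 50 to either side
- tape_roll: tan packing tape roll lying flat in front of the drawer: ring of 101 outer and 68 inner diameter, 48 high. Origin: centre of its underside, z up. Pinch its wall from above, one finger in the hole
- tape_tray: fixed white square tray, 150 x 150 x 16 high, walls and floor 4 thick, open on top. Origin: centre of its underside
- small_carton: brown carton 66 (its x) x 48 (its y) x 50 high, 0.15 kg, standing in the drawer. Origin: centre of its underside, z up
- track: fixed roller track, 300 (x) x 74; origin: centre of its underside. Travel is along its +x. 13 free rollers, tops at z = 0.050; rails 6 thick, 62 apart inside, up to z = 0.058. Green bay at the +x end: walls 62 apart, roof z = 0.116 to 0.120, mouth at x = +77, end stop face at x = +135: a carton that is home has its origin at x = +102 and sticks out 8. The open front half is x = -150 to 0
- cup_back: brown filled food cup behind the track, round, 104 across, 43 high, bystander. Origin: centre of its underside
- spare_roll: pale film roll standing upright, 70 across, 120 high, bystander between the drawer and the tray. Origin: centre of its underside
- date_stamp: black and grey date stamp standing, 30 x 42 x 88 high, bystander. Origin: centre of its underside
- ink_pad: blue ink pad tin, 56 x 86 x 16 high, lying on the cabinet's top, bystander. Origin: centre of its underside

How it is judged:
On the way, in this order (a step that is already met when the one before it is completed fails the run):
1. the tape roll lies flat in the white tray, let go (horizontal distance between tape_roll and tape_tray below 0.045 m and z of tape_roll in the frame of tape_tray below 0.01 m and angle between tape_roll's own z axis and vertical below 0.06 rad and contact force between the fingers and tape_roll below 0.1 N), for 0.2 s.
2. the drawer is pulled out to its stop (value of joint cabinet_drawer0 above 0.145 m), for 0.2 s.
3. the carton stands on the open front half of the track, lengthwise between the rails, let go (y of small_carton in the frame of track between -0.015 and 0.015 m and z of small_carton in the frame of track between 0.045 and 0.056 m and angle between small_carton's own z axis and vertical below 0.08 rad and angle between the x axis of small_carton and the x axis of track, either way round below 0.25 rad and contact force between the fingers and small_carton below 0.1 N and x of small_carton in the frame of track below 0 m), for 0.2 s.
At the end, for the whole second after the job is handed in: The carton stands upright on the rollers in the bay, within 6 mm of the end stop, released and at rest; the tape roll lies flat in the tray; the drawer is still out to within 10 mm of its stop (all of step 1 and y of small_carton in the frame of track between -0.015 and 0.015 m and z of small_carton in the frame of track between 0.045 and 0.056 m and angle between small_carton's own z axis and vertical below 0.08 rad and angle between the x axis of small_carton and the x axis of track, either way round below 0.25 rad and contact force between the fingers and small_carton below 0.1 N and x of small_carton in the frame of track above 0.096 m and linear speed of each of small_carton, tape_roll below 0.01 m/s and value of joint cabinet_drawer0 above 0.14 m); the robot touches nothing.
It fails at once if the cabinet, its drawer or its handle presses on the tape roll (over 3 N) (contact force between cabinet and tape_roll above 3 N).
It fails at once if the carton tips by more than 0.5 rad (angle between small_carton's own z axis and vertical above 0.5 rad).
It fails at once if a bystander (cup, film roll, stamp or ink pad) is moved by more than 20 mm (distance of any of cup_back, spare_roll, date_stamp, ink_pad from where it was at the start of the episode above 0.02 m).
It also fails if it takes over 70 s, if anything falls off the work surface, if the arm or the gripper's body presses on something with over 40 N, if the wrist force passes 120 N, or if a joint passes its speed limit or range.

## Robot

A 7-joint arm with a two-finger parallel gripper is mounted at the origin on the work surface; the furniture and walls round the work are solid. World frame = base frame: x ahead of the robot, y to its left, z up, the work surface at z = 0. Lengths are in m, angles in rad, forces in N, time in s.
With the tool pointing down it reaches from about 0.4 to 0.85 m from the base axis. Payload 10.4 kg.
Tool frame: the origin (TCP) lies at the very end of the fingers, on their centre line; the grasp point (between the pads) lies 19 mm behind it; z points along the fingers, y is the direction in which the jaws open and shut (so a half turn about z gives the same grasp; the last joint's range is limited). The gripper opens to 85 mm and grips with 20 to 120 N. Pads are 22 mm wide; open, the fingers measure 114 mm over their backs; the gripper's body (76 mm by 85 mm) begins 54 mm behind the grasp point. The pads swing forward as they close: fully open they stand 13 mm farther back than shut.
Start: joints at [1.205, 0.332, -0.065, 1.46, 0.022, 1.35, -0.088], TCP at [0.21, -0.589, 0.231] pointing down, gripper open.
Joint ranges: [-2.6, 2.6], [-0.5, 2.12], [-1.47, 1.34], [0.16, 2.42], [-1.27, 4.41], [0.06, 2.06], [-2.6, 2.6]. Speed limits (rad/s): [2.22, 2.22, 2.79, 2.79, 3.14, 3.14, 3.14].

## Interface

Orientations are given as a unit quaternion [x, y, z, w].
In Python, from workcell import get_obs, camera, camera_info, hand_in gives the robot as it stands.
- The arm moves only by the tool move_arm, never from a script. Its argument "moves" is a list of rows, each a list of 3 entries, a list of its own where there are three numbers: the shift along the tool's x, y, z in units of 25 mm (1.0 is 25 mm), then the turn, a rotation vector about the tool's x, y, z in degrees, then the opening, from 0 (shut) to 1 (fully open). A call has 1 to 5 rows; each row shifts and turns the commanded pose from where the row before left it, along the tool's axes as they then stand; what a row does not reach is not made up. A row lasts 1/8 s, in which the tool goes at most 62.5 mm and 10.7 degrees, less where a joint would pass 70% of its speed; a pose out of reach is approached as far as the arm can. A call is refused whole if a number of a shift passes 1 or a number of a turn 10.7, either way. A call with a gripper value outside its range is refused whole. The fingers move at their own pace and stop on an object; "squeeze" is the grip in N (left out, the last holds). Time passes only in rows, so rows that do not move let the fingers close. It gives the time, the measured TCP pose, the force and the opening at its end, in the units of the state.
- get_obs(): the state, without advancing time (a new reading comes with each control period).
- camera(name): name is "scene" or "side" or "wrist"; returns the picture (400x640x3 uint8, red, green, blue); there is no depth.
- camera_info(name): a dict with "fx", "fy", "cx", "cy" (pixels), "origin" and "rotation" of the camera in the world. Camera axes: x right, y down, z forward; pixel columns grow to the right and rows downward; lengths in m; the calibration is good to about 2 mm. A picture is of the moment at which its call begins: read the wrist's pose just before it. camera_info takes no time and is no camera call; for the wrist camera it gives the pose at the moment of the call.
- hand_in(): hands the job in, once; it reports no verdict.
The state is a dict: "clock": time; "joint_pos": joint angles; "joint_velocities": joint speeds; "tau": joint torques, N m; "position": TCP position; "ee_rot": TCP orientation; "ft_force": force on the tool from outside, world axes, zero at the start; "torque": the same for the moment, N m; "grip_width": opening from 0.0 (shut) to 1.0 (fully open).
Only numpy, scipy, OpenCV 4.12 (cv2) and the standard library are available. Lean on these libraries where they do the work, as an engineer would, in place of code of your own. Each camera call takes 0.05 s, during which the arm holds its last target. There are 200 camera calls.

## Working session

There is one attempt and no reset: what is moved stays moved. The work goes in short steps, Python scripts to look and compute and a tool call to move; the robot and the scene stay as the last step left them, time stands still between calls to the robot, and variables do not carry over. Pictures are saved under pics/ and viewed, about 8 in all and at most 12, crops included, and the job is handed in when it is done.

Besides the shell and the picture viewer there is one more tool, called after ">>>" as name([rows], argument=value, ...), one row to a line, values as JSON. move_arm: Moves the arm, as the interface text tells. Its arguments: {"type":"object","properties":{"moves":{"type":"array","items":{"type":"array"}},"squeeze":{"type":"number"}},"required":["moves"]}

```bash
mkdir -p pics; ls; python3 - <<'E'
from workcell import *
import cv2,numpy as np
o=get_obs();print(o)
for n in("scene","side"):
    i=camera_info(n);print(n,i)
    cv2.imwrite(f"pics/{n}0.png",camera(n)[:,:,::-1])
E
```

```text
pics
{'clock': 0.0, 'joint_pos': array([ 1.20543095,  0.33286569, -0.06468918,  1.46096243,  0.02160369,
        1.34989592, -0.08849971]), 'joint_velocities': array([ 4.49476622e-04, -1.60424918e-03, -7.39302692e-04, -1.67240306e-04,
       -7.12929472e-04, -9.38431054e-05, -4.93209836e-04]), 'tau': array([-9.15909550e-04, -6.25453949e+01,  4.90352232e-02, -3.91599762e+01,
        1.63445977e-02,  9.96521849e-03, -3.99272483e-05]), 'position': array([ 0.20991626, -0.58828634,  0.23050969]), 'ee_rot': array([ 9.85348596e-01,  1.70550959e-01, -1.59061031e-04, -7.00067533e-04]), 'ft_force': array([-0.40676144, -0.59956152, -0.57383024]), 'torque': array([-0.03886462,  0.02985847, -0.01789875]), 'grip_width': 0.9998486667662182}
scene {'fx': 494.17265802779764, 'fy': 494.17265802779764, 'cx': 314.59707934186525, 'cy': 200.70719716106532, 'origin': array([-0.32788709, -0.85356815,  1.26404356]), 'rotation': array([ 0.84040082, -0.36299253,  0.1617271 , -0.36852032])}
side {'fx': 437.80748238144287, 'fy': 437.80748238144287, 'cx': 321.6882510633279, 'cy': 201.21491516680476, 'origin': array([0.447556  , 0.98430661, 0.78107857]), 'rotation': array([-0.06163751,  0.88707669, -0.45592996,  0.03773099])}
```

View pics/scene0.png

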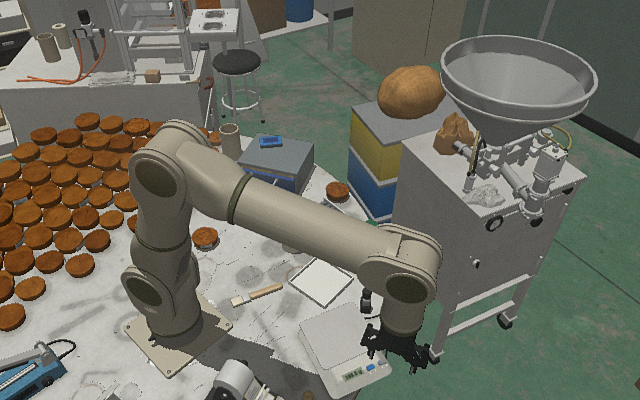

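View pics/side0.png

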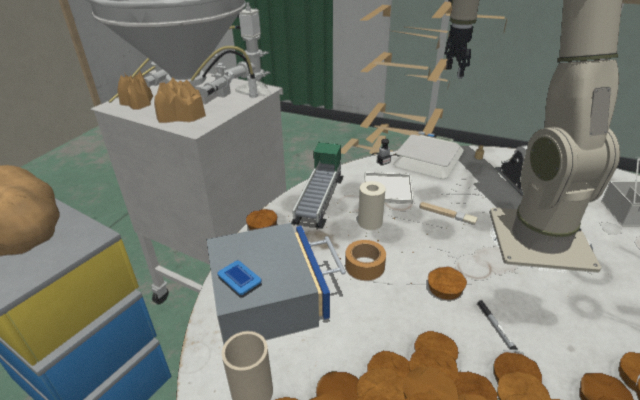

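The scene view shows the cabinet at (277,160) and the tray at (320,282), with the arm hiding the track. The side view shows:
- tape roll (365,257)
- spare roll (371,205)
- tray (388,187)
- track from (308,218) to the green bay at (328,155)
- cup_back (262,218)
- cabinet (265,280), with the handle near (330,262)

```bash
cat > h.py <<'E'
from workcell import *
import cv2,numpy as np
from scipy.spatial.transform import Rotation as R
def ray(i,uv):
    uv=np.atleast_2d(np.array(uv,float))
    d=np.c_[(uv[:,0]-i["cx"])/i["fx"],(uv[:,1]-i["cy"])/i["fy"],np.ones(len(uv))]
    return R.from_quat(i["rotation"]).apply(d)
def plane(i,uv,z):
    d=ray(i,uv);o=np.array(i["origin"]);return o+d*((z-o[2])/d[:,2])[:,None]
def two(i1,u1,i2,u2):
    "midpoint and gap of two rays"
    a,b=ray(i1,u1)[0],ray(i2,u2)[0];o1,o2=np.array(i1["origin"]),np.array(i2["origin"])
    s=np.linalg.lstsq(np.c_[a,-b],o2-o1,rcond=None)[0]
    p,q=o1+a*s[0],o2+b*s[1];return (p+q)/2,np.linalg.norm(p-q)
def proj(i,p):
    c=R.from_quat(i["rotation"]).inv().apply(np.atleast_2d(p)-i["origin"])
    return np.c_[c[:,0]/c[:,2]*i["fx"]+i["cx"],c[:,1]/c[:,2]*i["fy"]+i["cy"]]
def togo(p,yaw=None):
    "shift in tool units (25mm) to reach world p; turn deg about tool z so the jaw axis points along yaw (mod pi)"
    o=get_obs();r=R.from_quat(o["ee_rot"]);m=r.as_matrix()
    s=r.inv().apply(np.array(p)-o["position"])/.025
    t=None
    if yaw is not None:
        c=np.arctan2(m[1,1],m[0,1]);t=-np.degrees((yaw-c+np.pi/2)%np.pi-np.pi/2)
    return s.round(2),t
E
python3 - <<'E'
from h import *
np.set_printoptions(precision=3,suppress=True)
s=camera_info("side");c=camera_info("scene")
for n,uv,z in[("tape",(365,253),.048),("tray",(388,187),.01),("spare top",(371,187),.12),("trackfront",(308,221),.05),("bay top",(327,150),.12),("cabcorner",(297,227),.11),("cabcorner near",(321,322),.11),("cab back",(208,241),.11),("handle",(332,257),.088),("cup",(262,215),.043),("stamp",(384,142),.088)]:print(n,plane(s,uv,z))
for n,uv,z in[("tray",(320,280),.01),("cab1",(241,163),.11),("cab2",(300,180),.11),("cab3",(314,148),.11),("cup",(338,187),.043)]:print("scene",n,plane(c,uv,z))
print("wrist",camera_info("wrist"))
E
```

```text
tape [[0.465 0.174 0.048]]
tray [[ 0.414 -0.186  0.01 ]]
spare top [[ 0.464 -0.013  0.12 ]]
trackfront [[0.626 0.069 0.05 ]]
bay top [[ 0.611 -0.203  0.12 ]]
cabcorner [[0.634 0.171 0.11 ]]
cabcorner near [[0.534 0.447 0.11 ]]
cab back [[0.831 0.25  0.11 ]]
handle [[0.539 0.242 0.088]]
cup [[0.759 0.05  0.043]]
stamp [[ 0.436 -0.339  0.088]]
scene tray [[ 0.411 -0.191  0.01 ]]
scene cab1 [[0.555 0.348 0.11 ]]
scene cab2 [[0.637 0.118 0.11 ]]
scene cab3 [[0.813 0.213 0.11 ]]
scene cup [[0.763 0.041 0.043]]
wrist {'fx': 294.50873169849837, 'fy': 294.50873169849837, 'cx': 322.44842506076066, 'cy': 197.34512031872453, 'origin': array([ 0.277, -0.564,  0.373]), 'rotation': array([ 0.809, -0.57 , -0.083,  0.117])}
```

>>> move_arm([
  [[1,-0.7,-0.3],[0,0,0],1],
  [[1,-0.7,-0.3],[0,0,0],1],
  [[1,-0.7,-0.3],[0,0,0],1],
  [[1,-0.7,-0.3],[0,0,0],1],
  [[1,-0.7,-0.3],[0,0,0],1],
])

```text
clock: 0.72
position: [0.2988, -0.4632, 0.2687]
ee_rot: [0.985, 0.171, -0.0, -0.0]
ft_force: [1.1, 0.5, -0.3]
grip_width: 0.996
```

>>> move_arm([
  [[1,-0.7,-0.3],[0,0,0],1],
  [[1,-0.7,-0.3],[0,0,0],1],
  [[1,-0.7,-0.3],[0,0,0],1],
  [[1,-0.7,-0.3],[0,0,0],1],
  [[1,-0.7,-0.3],[0,0,0],1],
])

```text
clock: 1.35
position: [0.3871, -0.3388, 0.3063]
ee_rot: [0.985, 0.171, -0.0, -0.0]
ft_force: [-0.3, -0.7, -0.7]
grip_width: 1.002
```

>>> move_arm([
  [[1,-0.7,0],[0,0,0],1],
  [[1,-0.7,0],[0,0,0],1],
  [[1,-0.7,0],[0,0,0],1],
  [[1,-0.7,0],[0,0,0],1],
  [[0.4,-1,0],[0,0,0],1],
])

```text
clock: 1.98
position: [0.459, -0.2121, 0.3057]
ee_rot: [0.985, 0.171, -0.0, -0.0]
ft_force: [0.3, -0.1, -0.5]
grip_width: 0.997
```

>>> move_arm([
  [[0.4,-1,0],[0,0,0],1],
  [[0.4,-1,0],[0,0,0],1],
  [[0.4,-1,0],[0,0,0],1],
  [[0.4,-1,0],[0,0,0],1],
  [[0.4,-1,0],[0,0,0],1],
])

```text
clock: 2.6
position: [0.4632, -0.0779, 0.306]
ee_rot: [0.985, 0.171, -0.0, -0.0]
ft_force: [0.8, 0.4, -0.4]
grip_width: 1.004
```

>>> move_arm([
  [[0.4,-1,0],[0,0,0],1],
  [[0.4,-1,0],[0,0,0],1],
  [[0.4,-1,0],[0,0,0],1],
  [[0.4,-1,0],[0,0,0],1],
  [[0,0,0],[0,0,0],1],
])

```text
clock: 3.22
position: [0.4673, 0.0308, 0.3062]
ee_rot: [0.985, 0.172, -0.0, -0.0]
ft_force: [0.4, -0.2, -0.0]
grip_width: 1.003
```

```bash
python3 - <<'E'
from h import *
o=get_obs();print(o["clock"],o["position"],o["ee_rot"],o["joint_pos"])
import pickle
i=camera_info("wrist");pickle.dump(i,open("w1.pkl","wb"));print(i)
cv2.imwrite("pics/w1.png",camera("wrist")[:,:,::-1])
E
```

```text
3.225 [0.46727425 0.03080816 0.30622409] [ 9.85042340e-01  1.72312447e-01 -4.94528837e-05 -8.12034001e-05] [ 0.50762169 -0.01825708 -0.65218182  1.70322019 -0.01131818  1.45299409
 -1.36759113]
{'fx': 294.50873169849837, 'fy': 294.50873169849837, 'cx': 322.44842506076066, 'cy': 197.34512031872453, 'origin': array([0.53399648, 0.05545674, 0.44810371]), 'rotation': array([ 0.81000209, -0.56873419, -0.08196412,  0.11713204])}
```

View pics/w1.png

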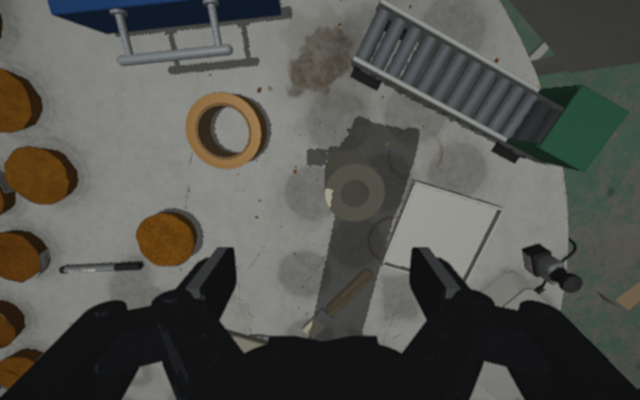

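The wrist view (jaw axis horizontal) shows:
- tape ring centred near (225,130)
- handle bar from (122,58) to (229,50)
- tray corners (415,181), (502,207), (462,287), (384,263)
- track from (370,35) to the green bay at (585,125)
- spare roll (355,190)
- stamp (550,265)

```bash
python3 - <<'E'
from h import *
import pickle
np.set_printoptions(precision=4,suppress=True)
w=pickle.load(open("w1.pkl","rb"));s=camera_info("side")
W=cv2.imread("pics/w1.png");S=cv2.imread("pics/side0.png")
def big(m,roi):
    x0,y0,x1,y1=roi;k=np.zeros_like(m);k[y0:y1,x0:x1]=m[y0:y1,x0:x1]
    c,_=cv2.findContours(k,cv2.RETR_CCOMP,cv2.CHAIN_APPROX_NONE)
    return sorted(c,key=cv2.contourArea)[::-1]
H=cv2.cvtColor(W,cv2.COLOR_BGR2HSV)
print("hsv",H[130,193],H[160,240],H[127,200],H[100,225])
m=cv2.inRange(H,(8,70,170),(22,255,255))
c=big(m,(170,80,280,180))
for k in c[:2]:
    e=cv2.fitEllipse(k);print("tape w",e,plane(w,e[0],.048))
    P=plane(w,k[:,0],.048)[:,:2].astype(np.float32);print("circle",cv2.minEnclosingCircle(P))
Hs=cv2.cvtColor(S,cv2.COLOR_BGR2HSV)
ms=cv2.inRange(Hs,(8,70,150),(22,255,255));cs=big(ms,(335,230,395,285))
for k in cs[:2]:
    e2=cv2.fitEllipse(k);print("tape s",e2)
e=cv2.fitEllipse(c[1]);print("hole two-view",two(w,e[0],s,cv2.fitEllipse(cs[1])[0]))
print("handle",plane(w,[(122,58),(229,50)],.088))
# tray
mt=cv2.inRange(H,(0,0,165),(180,40,255));ct=big(mt,(375,170,510,300))[0]
r=cv2.boxPoints(cv2.minAreaRect(ct));print("tray",cv2.minAreaRect(ct));P=plane(w,r,.016);print(P,P.mean(0))
print("sides",np.linalg.norm(P-np.roll(P,1,0),axis=1))
# green bay
mg=cv2.inRange(H,(50,120,30),(80,255,140));cg=big(mg,(520,70,640,190))
for k in cg[:2]:print("bay",cv2.contourArea(k),plane(w,cv2.boxPoints(cv2.minAreaRect(k)),.12))
print("rails front top",plane(w,[(383,3),(353,62)],.058))
cv2.imwrite("pics/zoom.png",np.hstack([cv2.resize(W[0:180,330:640],None,fx=1.9,fy=1.9,interpolation=2)]))
E
```

```text
hsv [ 17 132 141] [ 17 129 142] [ 15 109  47] [ 17 128 146]
tape s ((365.45562744140625, 253.1615753173828), (26.487733840942383, 39.6165771484375), 95.14508819580078)
tape s ((365.5716247558594, 252.72056579589844), (19.867019653320312, 30.066530227661133), 94.74005889892578)Traceback (most recent call last):
  File "<stdin>", line 21, in <module>
IndexError: list index out of range
```

```bash
cat > m1.py <<'E'
from h import *
import pickle
np.set_printoptions(precision=4,suppress=True)
w=pickle.load(open("w1.pkl","rb"));s=camera_info("side")
W=cv2.imread("pics/w1.png");S=cv2.imread("pics/side0.png")
def big(m,roi):
    x0,y0,x1,y1=roi;k=np.zeros_like(m);k[y0:y1,x0:x1]=m[y0:y1,x0:x1]
    c,_=cv2.findContours(k,cv2.RETR_CCOMP,cv2.CHAIN_APPROX_NONE)
    return sorted(c,key=cv2.contourArea)[::-1]
H=cv2.cvtColor(W,cv2.COLOR_BGR2HSV)
m=cv2.inRange(H,(8,70,118),(24,255,255))
c=big(m,(170,80,280,180))
for k in c[:2]:
    e=cv2.fitEllipse(k);print("tape w",e,plane(w,e[0],.048))
    P=plane(w,k[:,0],.048)[:,:2].astype(np.float32);print("circle",cv2.minEnclosingCircle(P))
Hs=cv2.cvtColor(S,cv2.COLOR_BGR2HSV)
ms=cv2.inRange(Hs,(8,70,150),(22,255,255));cs=big(ms,(335,230,395,285))
e=cv2.fitEllipse(c[0]);print("two-view",two(w,e[0],s,cv2.fitEllipse(cs[0])[0]))
print("handle",plane(w,[(122,58),(229,50)],.088))
print("tray hsv",H[230,440],H[150,320],"green",H[120,590])
mt=cv2.inRange(H,(0,0,int(H[230,440,2])-12),(180,50,255));ct=big(mt,(375,170,510,300))[0]
r=cv2.boxPoints(cv2.minAreaRect(ct));P=plane(w,r,.016);print("tray",P,P.mean(0))
print("sides",np.linalg.norm(P-np.roll(P,1,0),axis=1),"side view",two(w,(440.5,233.5),s,(388,187)))
print("rails front top",plane(w,[(383,3),(353,62)],.058))
cv2.imwrite("pics/zoom.png",cv2.resize(W[0:180,330:640],None,fx=2.5,fy=2.5,interpolation=2))
E
python3 m1.py
```

```text
tape w ((222.7445526123047, 130.1695098876953), (71.12641143798828, 78.51252746582031), 141.6668701171875) [[0.4655 0.1712 0.048 ]]
circle ((0.4638175070285797, 0.17057758569717407), 0.049918726086616516)
tape w ((222.6031951904297, 130.79638671875), (53.62508010864258, 59.7923698425293), 143.50047302246094) [[0.4647 0.1712 0.048 ]]
circle ((0.46361440420150757, 0.17050941288471222), 0.03827524930238724)
two-view (array([0.4646, 0.1718, 0.0456]), np.float64(0.0009559066149312616))
handle [[0.5108 0.2853 0.088 ]
 [0.5594 0.1748 0.088 ]]
tray hsv [ 34  12 150] [30  8 66] green [ 75 121  74]
tray [[ 0.3463 -0.119   0.016 ]
 [ 0.4849 -0.1018  0.016 ]
 [ 0.4906 -0.2476  0.016 ]
 [ 0.3483 -0.2784  0.016 ]] [ 0.4175 -0.1867  0.016 ]
sides [0.1594 0.1397 0.1459 0.1457] side view (array([ 0.416 , -0.1919,  0.0048]), np.float64(0.005091754506076339))
rails front top [[0.6699 0.0299 0.058 ]
 [0.5998 0.0395 0.058 ]]
```

View pics/zoom.png

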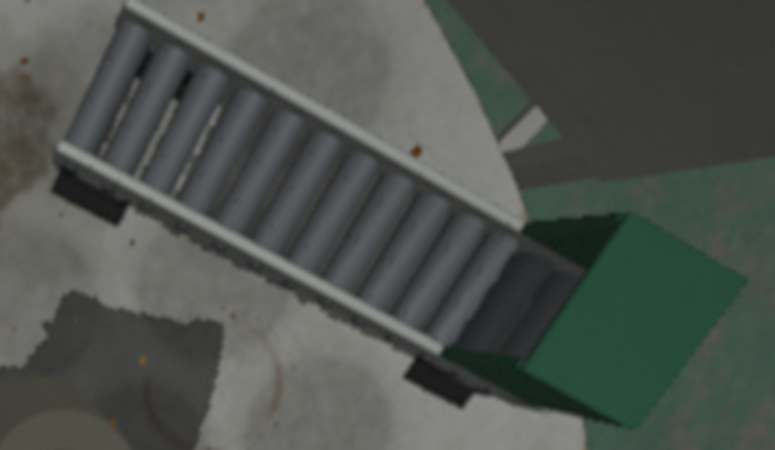

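>>> move_arm([
  [[0.44,-0.91,0.75],[0,0,0],0.6],
  [[0.44,-0.91,0.75],[0,0,0],0.6],
  [[0.44,-0.91,0.75],[0,0,0],0.6],
  [[0.45,-0.91,0.75],[0,0,0],0.6],
  [[0,0,1],[0,0,0],0.6],
])

```text
clock: 3.9
position: [0.4789, 0.1303, 0.2058]
ee_rot: [0.985, 0.171, 0.0, -0.0]
ft_force: [0.6, -0.2, 0.1]
grip_width: 0.6
```

>>> move_arm([
  [[0,0,1],[0,0,0],0.6],
  [[0,0,1],[0,0,0],0.6],
  [[0,0,1],[0,0,0],0.6],
  [[0,0,0.5],[0,0,0],0.6],
  [[0,0,0],[0,0,0],0.6],
])

```text
clock: 4.53
position: [0.4784, 0.1287, 0.1183]
ee_rot: [0.985, 0.17, -0.001, 0.0]
ft_force: [-0.0, 0.7, 0.4]
grip_width: 0.601
```

```bash
python3 - <<'E'
from h import *
import pickle
np.set_printoptions(precision=4,suppress=True)
print(togo([.4645+.0422*.336,.171-.0422*.942,.012],np.arctan2(-.942,.336)))
w=pickle.load(open("w1.pkl","rb"));s=camera_info("side")
q=plane(w,[(539.2,146.4),(583.2,85.2),(628.8,112.4),(582.8,171.2)],.12);print(q)
a=plane(w,[(382,1),(538,90),(353.2,59.2),(506,140)],.058);print(a)
for d in (a[1]-a[0],a[3]-a[2]):print(np.degrees(np.arctan2(d[1],d[0])),np.linalg.norm(d))
o=get_obs();i=camera_info("wrist")
W=camera("wrist")[:,:,::-1];S=camera("side")[:,:,::-1]
cv2.imwrite("pics/w2.png",np.hstack([cv2.resize(W,(480,300)),cv2.resize(S[120:360,200:456],(320,300))]))
E
```

```text
(array([ 0.05, -0.09,  4.25]), np.float64(-0.029135335278337334))
[[ 0.5796 -0.183   0.12  ]
 [ 0.6504 -0.1923  0.12  ]
 [ 0.6436 -0.2539  0.12  ]
 [ 0.5721 -0.2444  0.12  ]]
[[ 0.6714  0.0318  0.058 ]
 [ 0.6484 -0.1893  0.058 ]
 [ 0.6028  0.0405  0.058 ]
 [ 0.5807 -0.1828  0.058 ]]
-95.9312051494355 0.22226756927922378
-95.6636634113526 0.22436834266294123
```

View pics/w2.png

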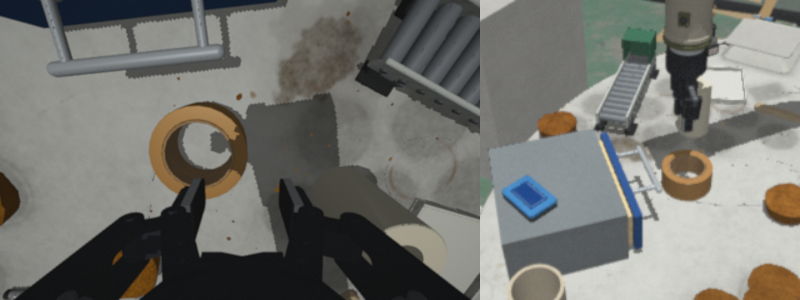

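Tape ring (198,150 in the left panel) is just ahead of the jaws. The left finger points into the hole, the right one is outside, and the spare roll is well clear. Descending to pinch.

>>> move_arm([
  [[0.05,-0.09,1],[0,0,0],0.6],
  [[0,0,1],[0,0,0],0.6],
  [[0,0,1],[0,0,0],0.6],
  [[0,0,1],[0,0,0],0.6],
  [[0,0,0.25],[0,0,0],0.6],
])

```text
clock: 5.25
position: [0.4789, 0.1317, 0.0122]
ee_rot: [0.985, 0.17, -0.0, 0.0]
ft_force: [0.1, -0.1, 0.1]
grip_width: 0.598
```

>>> move_arm([
  [[0,0,0],[0,0,0],0.6],
  [[0,0,0],[0,0,0],0.3],
  [[0,0,0],[0,0,0],0.0],
  [[0,0,0],[0,0,0],0.0],
  [[0,0,0],[0,0,0],0.0],
], squeeze=40)

```text
clock: 5.88
position: [0.4798, 0.132, 0.0136]
ee_rot: [0.985, 0.171, 0.001, 0.0]
ft_force: [-1.0, -1.0, 6.4]
grip_width: 0.202
```

>>> move_arm([
  [[0,0,0],[0,0,0],0],
  [[0,0,-0.4],[0,0,0],0],
  [[0,0,-0.6],[0,0,0],0],
  [[0,0,-1],[0,0,0],0],
  [[0,0,-1],[0,0,0],0],
])

```text
clock: 6.5
position: [0.4791, 0.132, 0.0893]
ee_rot: [0.985, 0.171, 0.0, 0.0]
ft_force: [0.8, -1.2, -1.0]
grip_width: 0.197
```

>>> move_arm([
  [[0,0,-1],[0,0,0],0],
  [[0,0,-1],[0,0,0],0],
  [[0,0,-1],[0,0,0],0],
  [[0,0,-1],[0,0,0],0],
  [[-0.24,0.4,0],[0,0,0],0],
])

```text
clock: 7.12
position: [0.4776, 0.1214, 0.1899]
ee_rot: [0.985, 0.171, 0.002, 0.0]
ft_force: [0.9, -1.0, -1.7]
grip_width: 0.203
```

>>> move_arm([
  [[-0.48,0.93,0],[0,0,0],0],
  [[-0.48,0.93,0],[0,0,0],0],
  [[-0.48,0.93,0],[0,0,0],0],
  [[-0.48,0.93,0],[0,0,0],0],
  [[-0.48,0.93,0],[0,0,0],0],
])

```text
clock: 7.75
position: [0.4583, -0.0107, 0.187]
ee_rot: [0.985, 0.17, -0.0, 0.0]
ft_force: [-0.4, -0.3, -2.0]
grip_width: 0.2
```

>>> move_arm([
  [[-0.48,0.93,0],[0,0,0],0],
  [[-0.48,0.93,0],[0,0,0],0],
  [[-0.48,0.93,0],[0,0,0],0],
  [[-0.48,0.93,0],[0,0,0],0],
  [[-0.48,0.93,0],[0,0,0],0],
])

```text
clock: 8.38
position: [0.4408, -0.14, 0.187]
ee_rot: [0.985, 0.17, -0.0, -0.0]
ft_force: [0.8, -0.0, -1.4]
grip_width: 0.203
```

>>> move_arm([
  [[-0.48,0.93,0],[0,0,0],0],
  [[-0.48,0.93,0],[0,0,0],0],
  [[-0.48,0.93,0],[0,0,0],0],
  [[-0.2,0.4,0],[0,0,0],0],
  [[0,0,0],[0,0,0],0],
])

```text
clock: 9.0
position: [0.4296, -0.2279, 0.1872]
ee_rot: [0.985, 0.17, -0.0, -0.0]
ft_force: [0.3, 1.0, -0.2]
grip_width: 0.199
```

```bash
python3 - <<'E'
from h import *
print(get_obs()["clock"],togo([.4307,-.2285,.05],np.arctan2(-.942,.336)))
W=camera("wrist")[:,:,::-1];cv2.imwrite("pics/w3.png",W)
E
```

```text
9.0 (array([0.04, 0.04, 5.49]), np.float64(-0.05427608888493523))
```

View pics/w3.png

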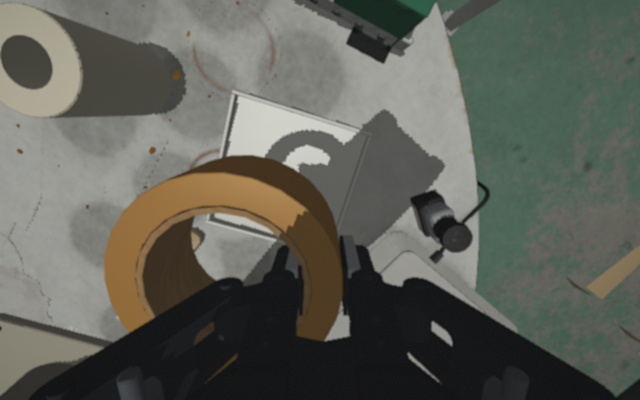

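The ring is held level. The tray (235,92)–(368,130) lies below, as the perspective from this height predicts. Lowering.

>>> move_arm([
  [[0.04,0.04,1],[0,0,0],0],
  [[0,0,1],[0,0,0],0],
  [[0,0,1],[0,0,0],0],
  [[0,0,1],[0,0,0],0],
  [[0,0,1],[0,0,0],0],
])

```text
clock: 9.68
position: [0.4317, -0.227, 0.0619]
ee_rot: [0.985, 0.171, 0.0, -0.0]
ft_force: [0.2, -0.5, -1.1]
grip_width: 0.201
```

>>> move_arm([
  [[0,0,0.8],[0,0,0],0],
  [[0,0,0.6],[0,0,0],0],
  [[0,0,0.3],[0,0,0],0],
  [[0,0,0],[0,0,0],0],
  [[0,0,0],[0,0,0],0],
])

```text
clock: 10.3
position: [0.4319, -0.2285, 0.0207]
ee_rot: [0.985, 0.171, 0.0, 0.0]
ft_force: [0.3, 0.7, -1.6]
grip_width: 0.201
```

>>> move_arm([
  [[0,0,0.08],[0,0,0],0],
  [[0,0,0],[0,0,0],0.4],
  [[0,0,0],[0,0,0],0.6],
  [[0,0,-0.5],[0,0,0],0.6],
  [[0,0,-1],[0,0,0],0.6],
])

```text
clock: 10.92
position: [0.4309, -0.228, 0.0561]
ee_rot: [0.985, 0.171, -0.0, -0.001]
ft_force: [0.4, 0.1, 1.6]
grip_width: 0.602
```

>>> move_arm([
  [[0,0,-1],[0,0,0],0.6],
  [[0,0,-1],[0,0,-10.5],0.6],
  [[0,0,-1],[0,0,-10.5],0.6],
  [[0,0,-1],[0,0,-10.5],0.6],
  [[0,0,-1],[0,0,-10.5],0.6],
])

```text
clock: 11.55
position: [0.4314, -0.2282, 0.1824]
ee_rot: [0.857, 0.515, 0.0, 0.0]
ft_force: [0.5, -0.4, -0.3]
grip_width: 0.604
```

>>> move_arm([
  [[0,0,-1],[0,0,-10.5],0.6],
  [[0,0,0],[0,0,-10.5],0.6],
  [[0,0,0],[0,0,-10.5],0.6],
  [[0,0,0],[0,0,-10.5],0.6],
  [[0,0,0],[0,0,-10],0.6],
])

```text
clock: 12.18
position: [0.4314, -0.2281, 0.2065]
ee_rot: [0.545, 0.839, -0.0, 0.0]
ft_force: [0.5, -0.1, 0.4]
grip_width: 0.604
```

```bash
python3 - <<'E'
from h import *
np.set_printoptions(precision=4,suppress=True)
y=np.radians(23.7)
o=get_obs();print(o["clock"],o["position"],o["joint_pos"],togo([.535,.230,.12],y))
i=camera_info("side");W=camera("side")[:,:,::-1];c=camera_info("scene");C=camera("scene")[:,:,::-1]
cv2.imwrite("pics/s4.png",W);cv2.imwrite("pics/c4.png",C)
cv2.imwrite("pics/cs4.png",np.hstack([cv2.resize(W[100:340,200:520],None,fx=1.25,fy=1.25,interpolation=2),cv2.resize(C[120:312,180:436],(400,300))]))
E
```

```text
12.175 [ 0.4314 -0.2281  0.2065] [ 0.9127  0.0804 -0.54    1.8233  0.0438  1.2487  0.7791] (array([15.06, 11.24,  3.45]), np.float64(0.29704784507915166))
```

View pics/cs4.png

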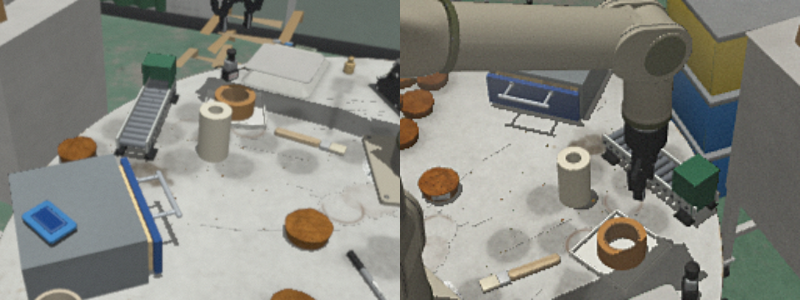

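The tape roll sits inside the tray in both views, and the spare roll is undisturbed. In the side image the handle ends are near (321,237) and (344,271); in the scene image near (276,184) and (244,181). Moving to the handle.

>>> move_arm([
  [[1,0.75,0],[0,0,0],0.6],
  [[1,0.75,0],[0,0,0],0.6],
  [[1,0.75,0],[0,0,0],0.6],
  [[1,0.75,0],[0,0,0],0.6],
  [[1,0.75,0],[0,0,0],0.6],
])

```text
clock: 12.9
position: [0.4673, -0.0752, 0.2062]
ee_rot: [0.549, 0.836, -0.0, 0.0]
ft_force: [1.0, 0.6, -0.2]
grip_width: 0.604
```

>>> move_arm([
  [[1,0.75,0],[0,0,0],0.6],
  [[1,0.75,0],[0,0,0],0.6],
  [[1,0.75,0],[0,0,0],0.6],
  [[1,0.75,0],[0,0,0],0.6],
  [[1,0.75,0],[0,0,0],0.6],
])

```text
clock: 13.52
position: [0.503, 0.0768, 0.2062]
ee_rot: [0.549, 0.836, 0.0, 0.0]
ft_force: [-0.6, -0.2, 0.8]
grip_width: 0.6
```

>>> move_arm([
  [[1,0.75,0.2],[0,0,0],0.6],
  [[1,0.75,0.2],[0,0,0],0.6],
  [[1,0.75,0.2],[0,0,0],0.6],
  [[1,0.75,0.2],[0,0,0],0.6],
  [[0,0,0],[0,0,0],0.6],
])

```text
clock: 14.15
position: [0.5308, 0.2001, 0.1856]
ee_rot: [0.547, 0.837, 0.0, -0.001]
ft_force: [-0.2, -0.0, 0.2]
grip_width: 0.601
```

```bash
python3 - <<'E'
from h import *
np.set_printoptions(precision=4,suppress=True)
s=camera_info("side");c=camera_info("scene")
print(two(s,(321.6,237.6),c,(276,184)),two(s,(344,271),c,(244,181.4)))
o=get_obs();print(o["clock"],o["position"],o["joint_pos"],togo([.535,.230,.075],np.radians(23.7)))
i=camera_info("wrist");W=camera("wrist")[:,:,::-1];cv2.imwrite("pics/w5.png",W)
print(proj(i,[[.5108,.2853,.088],[.5594,.1748,.088],[.535,.23,.088]]))
E
```

```text
(array([0.5737, 0.1799, 0.0921]), np.float64(0.00393589682399706)) (array([0.5081, 0.2811, 0.0865]), np.float64(0.0026609506805179324))
14.15 [0.5308 0.2001 0.1856] [ 0.2649  0.3533 -0.8562  1.6436  0.2754  1.2719 -0.2304] (array([1.02, 0.63, 4.43]), np.float64(-0.07839844564667246))
[[344.0939  92.0565]
 [341.5275 236.9777]
 [342.5853 169.6055]]
```

View pics/w5.png

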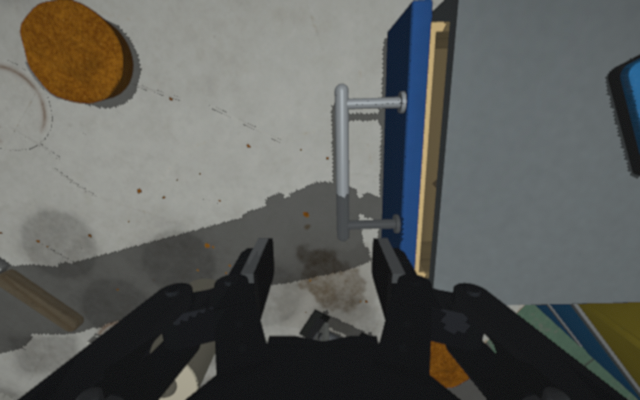

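The bar runs from (341,87) to (343,238) and is upright in the image, so the jaws are aligned; it is within about 5 px of the predicted position. Descend and grip.

>>> move_arm([
  [[0.5,0.3,0.3],[0,0,0],0.4],
  [[0.5,0.33,0.6],[0,0,0],0.4],
  [[0,0,0.8],[0,0,0],0.4],
  [[0,0,0.5],[0,0,0],0.4],
  [[0,0,0.3],[0,0,0],0.4],
])

```text
clock: 14.82
position: [0.5356, 0.2261, 0.1217]
ee_rot: [0.548, 0.837, -0.001, -0.0]
ft_force: [-0.1, -0.2, 1.2]
grip_width: 0.398
```

>>> move_arm([
  [[0,0,0.8],[0,0,0],0.4],
  [[0,0,0.8],[0,0,0],0.4],
  [[0,0,0.5],[0,0,0],0.4],
  [[0,0,0.1],[0,0,0],0.4],
  [[0,0,0],[0,0,0],0.4],
])

```text
clock: 15.45
position: [0.536, 0.227, 0.0683]
ee_rot: [0.547, 0.837, 0.0, 0.0]
ft_force: [-0.1, 0.5, -0.3]
grip_width: 0.401
```

>>> move_arm([
  [[0,0,0],[0,0,0],0],
  [[0,0,0],[0,0,0],0],
  [[0,0,0],[0,0,0],0],
  [[0,0,0],[0,0,0],0],
], squeeze=50)

```text
clock: 15.95
position: [0.5363, 0.227, 0.0688]
ee_rot: [0.547, 0.837, 0.0, 0.0]
ft_force: [-0.7, 0.2, 5.9]
grip_width: 0.109
```

>>> move_arm([
  [[0,-0.3,0],[0,0,0],0],
  [[0,-0.5,0],[0,0,0],0],
  [[0,-0.6,0],[0,0,0],0],
  [[0,-0.6,0],[0,0,0],0],
  [[0,-0.6,0],[0,0,0],0],
])

```text
clock: 16.58
position: [0.4771, 0.1992, 0.0687]
ee_rot: [0.548, 0.837, 0.0, 0.001]
ft_force: [4.3, -5.6, 8.6]
grip_width: 0.11
```

>>> move_arm([
  [[0,-0.6,0],[0,0,0],0],
  [[0,-0.6,0],[0,0,0],0],
  [[0,-0.6,0],[0,0,0],0],
  [[0,-0.6,0],[0,0,0],0],
  [[0,-0.5,0],[0,0,0],0],
])

```text
clock: 17.2
position: [0.4118, 0.1684, 0.0686]
ee_rot: [0.548, 0.836, -0.0, 0.003]
ft_force: [44.7, 3.6, -8.2]
grip_width: 0.113
```

>>> move_arm([
  [[0,-0.3,0],[0,0,0],0],
  [[0,-0.2,0],[0,0,0],0],
  [[0,-0.1,0],[0,0,0],0],
  [[0,0,0],[0,0,0],0],
])

```text
clock: 17.7
position: [0.4111, 0.17, 0.0729]
ee_rot: [0.548, 0.836, 0.015, 0.009]
ft_force: [69.0, 18.7, -42.6]
grip_width: 0.106
```

```bash
python3 - <<'E'
from h import *
np.set_printoptions(precision=4,suppress=True)
o=get_obs();print(o["clock"],o["position"],o["joint_pos"],o["ft_force"],o["torque"])
W=camera("side")[:,:,::-1];w=camera("wrist")[:,:,::-1]
cv2.imwrite("pics/s6.png",W);cv2.imwrite("pics/w6.png",w)
import pickle;pickle.dump(camera_info("wrist"),open("w6.pkl","wb"))
cv2.imwrite("pics/sw6.png",np.hstack([cv2.resize(W[150:350,180:460],(420,300),interpolation=2),cv2.resize(w,(380,300))]))
E
```

```text
17.7 [0.4111 0.17   0.0729] [ 0.3882  0.172  -0.9233  2.0843  0.1759  0.9255 -0.2193] [ 69.0283  18.6516 -42.5737] [  3.7319 -14.0579   0.1757]
```

View pics/sw6.png

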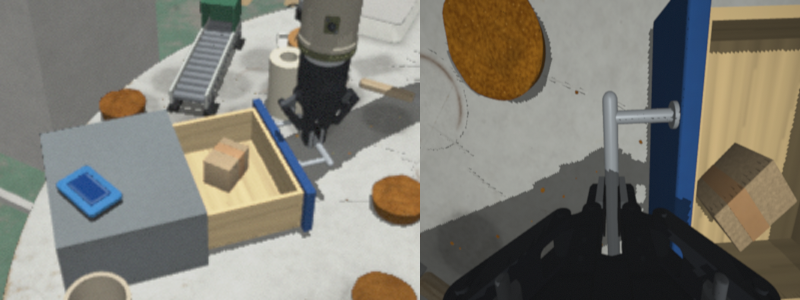

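The drawer is well out. In the side crop the panel runs from (258,100) to (312,190) and the carton stands at (227,163), turned about 45° to the drawer. Force has built up, so I'll check how far the drawer is out.

```bash
python3 - <<'E'
from h import *
import pickle
np.set_printoptions(precision=4,suppress=True)
s=camera_info("side");w=pickle.load(open("w6.pkl","rb"))
ux=np.array([np.cos(np.radians(23.7)),np.sin(np.radians(23.7)),0])
pan=plane(s,[(352,216.7),(388,276.7)],.098);cab=plane(s,[(294.7,224.7),(318.7,288.7)],.11)
print("panel",pan,pan@ux,"cab",cab,cab@ux)
sx,sy=640/380,400/300
bar=plane(w,[((610-420)*sx,97*sy),((611-420)*sx,240*sy)],.088);print("bar w",bar,bar@ux, "was",np.array([.535,.23,0])@ux)
f=plane(w,[((652-420)*sx,40*sy),((705-420)*sx,20*sy)],.098);print("panel front/back w",f@ux)
E
python3 - <<'E'
import cv2
E
```

```text
panel [[0.5057 0.0968 0.098 ]
 [0.4101 0.2981 0.098 ]] [0.5019 0.4953] cab [[0.6412 0.1627 0.11  ]
 [0.5512 0.3636 0.11  ]] [0.6525 0.6509]
bar w [[0.383  0.2285 0.088 ]
 [0.4216 0.1414 0.088 ]] [0.4426 0.4429] was 0.582327476067536
panel front/back w [0.4682 0.5   ]
```

The TCP is stopped hard at 0.138 m of travel with force still rising, and the drawer was already slightly ajar at the start (a wood strip was visible behind the panel), so it is at its stop. Relieve the force, release and rise.

>>> move_arm([
  [[0,0.2,0],[0,0,0],0],
  [[0,0.2,0],[0,0,0],0],
  [[0,0,0],[0,0,0],0.4],
  [[0,0,0],[0,0,0],0.4],
  [[0,0,-0.5],[0,0,0],0.4],
])

```text
clock: 18.42
position: [0.4039, 0.1693, 0.08]
ee_rot: [0.547, 0.837, -0.001, -0.001]
ft_force: [0.1, -0.1, -0.9]
grip_width: 0.402
```

>>> move_arm([
  [[0,0,-1],[0,0,0],0.4],
  [[0,0,-1],[0,0,0],0.4],
  [[0,0,-1],[0,0,0],0.6],
  [[-0.5,0,-1],[0,0,0],0.8],
  [[-0.5,0,-1],[0,0,0],1],
])

```text
clock: 19.05
position: [0.4149, 0.1467, 0.2068]
ee_rot: [0.547, 0.837, -0.0, 0.0]
ft_force: [-0.2, 0.1, 0.2]
grip_width: 0.977
```

>>> move_arm([
  [[-0.5,0,-1],[0,0,0],1],
  [[-0.5,0,-1],[0,0,0],1],
  [[0,0,0],[0,0,0],1],
])

```text
clock: 19.42
position: [0.426, 0.1236, 0.2573]
ee_rot: [0.548, 0.837, 0.001, 0.001]
ft_force: [-0.1, 0.6, -0.3]
grip_width: 1.003
```

```bash
python3 - <<'E'
from h import *
import pickle
np.set_printoptions(precision=4,suppress=True)
o=get_obs();print(o["clock"],o["position"],o["ee_rot"])
i=camera_info("wrist");pickle.dump(i,open("w7.pkl","wb"));w=camera("wrist")[:,:,::-1];s=camera("side")[:,:,::-1]
cv2.imwrite("pics/w7.png",w);cv2.imwrite("pics/s7.png",s)
cv2.imwrite("pics/ws7.png",np.hstack([w[0:400,240:640],cv2.resize(s[170:370,260:460],(400,400),interpolation=2)]))
E
```

```text
19.425 [0.426  0.1236 0.2573] [0.5477 0.8367 0.0008 0.0011]
```

View pics/ws7.png

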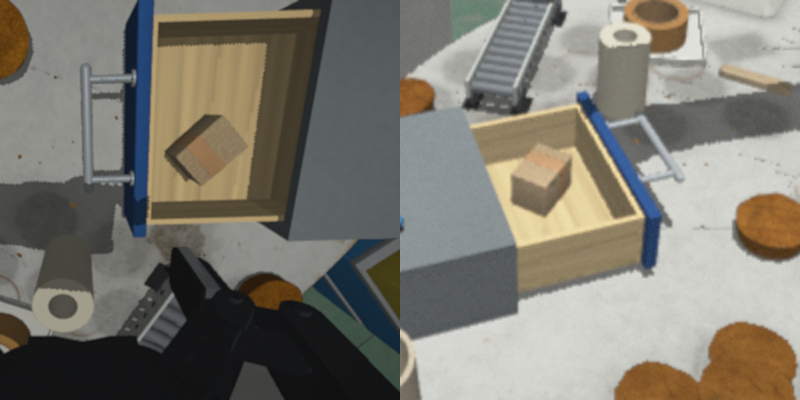

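```bash
python3 - <<'E'
from h import *
w=cv2.imread("pics/w7.png");s=cv2.imread("pics/s7.png")
z=np.hstack([cv2.resize(w[100:200,390:490],(400,400),interpolation=cv2.INTER_CUBIC),cv2.resize(s[230:280,307:357],(400,400),interpolation=cv2.INTER_CUBIC)])
cv2.imwrite("pics/z7.png",cv2.convertScaleAbs(z,alpha=1.3))
E
```

```text
(no output)
```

View pics/z7.png

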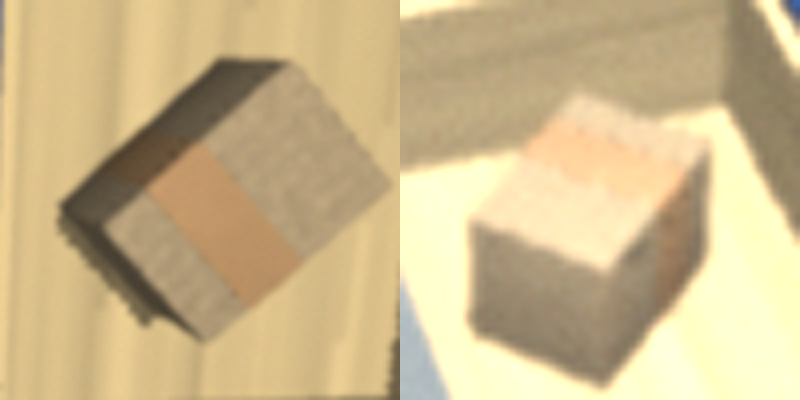

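In the left panel the carton's top face has corners (289,62), (392,185), (205,342), (103,227). In the right panel they are (580,95), (710,148), (607,268), (472,220). The tape stripe runs across the short way.

```bash
python3 - <<'E'
from h import *
import pickle
np.set_printoptions(precision=4,suppress=True)
w=pickle.load(open("w7.pkl","rb"));s=camera_info("side")
A=np.array([(289,62),(392,185),(205,342),(103,227)])/4+[390,100]
B=np.array([(580,95),(710,148),(607,268),(472,220)],float);B=np.c_[307+(B[:,0]-400)/8,230+B[:,1]/8]
P=plane(w,A,.072);Q=plane(s,B,.072)
for X in(P,Q):
    print(X[:,:2],X.mean(0),"sides",np.linalg.norm(X-np.roll(X,-1,0),axis=1))
    for k in range(4):
        d=np.roll(X,-1,0)[k]-X[k];print(np.degrees(np.arctan2(d[1],d[0]))%180)
print("center two-view",two(w,A.mean(0),s,B.mean(0)))
for k in range(4):
    print([two(w,A[k],s,B[j]) for j in [np.argmin(np.linalg.norm(Q[:,:2]-P[k,:2],axis=1))]])
print("bar",plane(w,[(326,70),(327,180)],.088)@[np.cos(np.radians(23.7)),np.sin(np.radians(23.7)),0])
E
```

```text
[[0.5363 0.2448]
 [0.5795 0.2279]
 [0.5547 0.1684]
 [0.512  0.1858]] [0.5456 0.2067 0.072 ] sides [0.0464 0.0645 0.0462 0.0638]
158.7426761583037
67.39870588244747
157.8846111681133
67.57722798924804
[[0.5539 0.1715]
 [0.5118 0.1906]
 [0.5362 0.2463]
 [0.5782 0.2314]] [0.545 0.21  0.072] sides [0.0462 0.0609 0.0445 0.0646]
155.69819050650935
66.32889447884928
160.48220478213668
67.88433147478243
center two-view (array([0.546 , 0.2077, 0.0697]), np.float64(0.0012068324291277643))
[(array([0.5366, 0.245 , 0.0709]), np.float64(0.0004199040704700778))]
[(array([0.5795, 0.2284, 0.0699]), np.float64(0.0020587053363755126))]
[(array([0.5549, 0.1685, 0.0699]), np.float64(0.0015721708599479006))]
[(array([0.5127, 0.1859, 0.0682]), np.float64(0.001214380453908153))]
bar [0.4431 0.4444]
```

>>> move_arm([
  [[0,0.7,-0.2],[0,0,10],0.85],
  [[0,0.7,0],[0,0,10],0.85],
  [[0,0.7,0],[0,0,10],0.85],
  [[0,0.7,0],[0,0,10],0.85],
  [[0,0,0],[0,0,5.8],0.85],
])

```text
clock: 20.15
position: [0.4931, 0.1345, 0.2592]
ee_rot: [0.831, 0.556, -0.001, -0.001]
ft_force: [-1.1, 1.0, -1.1]
grip_width: 0.849
```

```bash
python3 - <<'E'
from h import *
print(get_obs()["position"],togo([.5457,.2072,.036],np.radians(157.8)))
E
```

```text
[0.49314284 0.13452696 0.25918987] (array([3.49, 0.86, 8.92]), np.float64(-0.17368066366414378))
```

>>> move_arm([
  [[0.9,0.2,0.5],[0,0,0],0.85],
  [[0.9,0.22,0.6],[0,0,0],0.85],
  [[0.85,0.22,0.6],[0,0,0],0.85],
  [[0.85,0.22,0.6],[0,0,0],0.85],
  [[0,0,0.6],[0,0,0],0.85],
])

```text
clock: 20.78
position: [0.5452, 0.209, 0.1864]
ee_rot: [0.829, 0.559, -0.001, -0.001]
ft_force: [0.3, 0.4, 0.1]
grip_width: 0.849
```

>>> move_arm([
  [[0,0,1],[0,0,0],0.85],
  [[0,0,1],[0,0,0],0.85],
  [[0,0,0.7],[0,0,0],0.85],
  [[0,0,0],[0,0,0],0.85],
])

```text
clock: 21.28
position: [0.5452, 0.2065, 0.1193]
ee_rot: [0.83, 0.558, -0.001, -0.0]
ft_force: [-0.3, 0.9, -0.2]
grip_width: 0.851
```

```bash
python3 - <<'E'
from h import *
import pickle
print(get_obs()["position"],togo([.5457,.2072,.036],np.radians(157.8)))
i=camera_info("wrist")
w=camera("wrist")[:,:,::-1];s=camera("side")[:,:,::-1];cv2.imwrite("pics/w8.png",np.hstack([cv2.resize(w,(480,300)),cv2.resize(s[190:310,270:398],(320,300))]))
E
```

```text
[0.54517885 0.20648951 0.11933381] (array([0.04, 0.01, 3.33]), np.float64(0.04775222053937012))
```

View pics/w8.png

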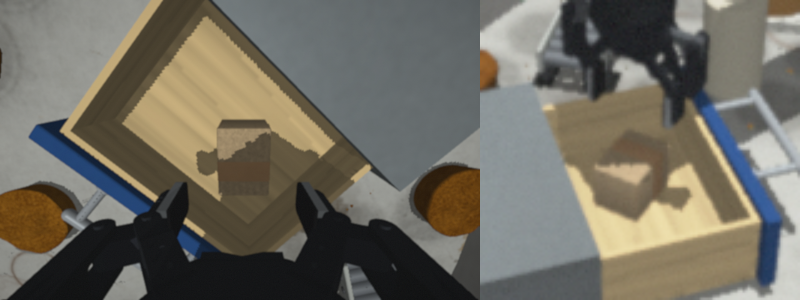

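The carton (244,165) is square to the jaws and centred between the fingers (185 and 300). Descend, grip, lift.

>>> move_arm([
  [[0.04,0.01,0.9],[0,0,0],0.85],
  [[0,0,0.9],[0,0,0],0.85],
  [[0,0,0.9],[0,0,0],0.85],
  [[0,0,0.6],[0,0,0],0.85],
  [[0,0,0],[0,0,0],0.85],
])

```text
clock: 22.0
position: [0.5461, 0.2077, 0.0368]
ee_rot: [0.83, 0.558, -0.001, -0.0]
ft_force: [-0.1, 0.2, 0.6]
grip_width: 0.852
```

>>> move_arm([
  [[0,0,0],[0,0,0],0.6],
  [[0,0,0],[0,0,0],0.4],
  [[0,0,0],[0,0,0],0.4],
  [[0,0,0],[0,0,0],0.4],
  [[0,0,-0.1],[0,0,0],0.4],
], squeeze=25)

```text
clock: 22.62
position: [0.5467, 0.2078, 0.0406]
ee_rot: [0.83, 0.558, -0.0, 0.0]
ft_force: [-0.3, -0.3, -1.0]
grip_width: 0.561
```

>>> move_arm([
  [[0,0,-0.4],[0,0,0],0.4],
  [[0,0,-0.7],[0,0,0],0.4],
  [[0,0,-1],[0,0,0],0.4],
  [[0,0,-1],[0,0,0],0.4],
  [[0,0,-1],[0,0,0],0.4],
])

```text
clock: 23.25
position: [0.5468, 0.2081, 0.1451]
ee_rot: [0.83, 0.558, 0.0, 0.0]
ft_force: [1.0, 0.4, -1.8]
grip_width: 0.559
```

>>> move_arm([
  [[0,0,-0.6],[0,0,-8.4],0.4],
  [[0,0,0],[0,0,-8.3],0.4],
  [[0,0,0],[0,0,0],0.4],
])

```text
clock: 23.62
position: [0.5469, 0.208, 0.1591]
ee_rot: [0.74, 0.672, 0.0, 0.0]
ft_force: [0.1, -0.2, -1.4]
grip_width: 0.56
```

```bash
python3 - <<'E'
from h import *
o=get_obs();t=np.array([np.cos(np.radians(-95.8)),np.sin(np.radians(-95.8))])
c=np.array([.6228,-.111])-.075*t
print(o["clock"],o["position"],o["grip_width"],c,togo([*c,.09],np.radians(-5.8)))
E
```

```text
23.625 [0.54692968 0.20795019 0.15905721] 0.5604775042640245 [ 0.63037922 -0.03638395] (array([-9.41,  4.26,  2.76]), np.float64(0.2891271294562249))
```

>>> move_arm([
  [[-0.94,0.43,0],[0,0,0],0.4],
  [[-0.94,0.43,0],[0,0,0],0.4],
  [[-0.94,0.43,0],[0,0,0],0.4],
  [[-0.94,0.43,0],[0,0,0],0.4],
  [[-0.94,0.43,0],[0,0,0],0.4],
])

```text
clock: 24.25
position: [0.5893, 0.0851, 0.1585]
ee_rot: [0.741, 0.671, -0.0, 0.0]
ft_force: [-0.3, -0.2, -1.2]
grip_width: 0.555
```

>>> move_arm([
  [[-0.94,0.43,0],[0,0,0],0.4],
  [[-0.94,0.43,0],[0,0,0],0.4],
  [[-0.94,0.43,0],[0,0,0],0.4],
  [[-0.94,0.43,0],[0,0,0],0.4],
  [[-0.94,0.4,0],[0,0,0],0.4],
])

```text
clock: 24.88
position: [0.6309, -0.0369, 0.1584]
ee_rot: [0.741, 0.671, 0.0, -0.0]
ft_force: [0.2, -0.3, -0.9]
grip_width: 0.557
```

>>> move_arm([
  [[0,0,0.5],[0,0,0],0.4],
  [[0,0,0],[0,0,0],0.4],
])

```text
clock: 25.12
position: [0.6298, -0.0354, 0.1445]
ee_rot: [0.74, 0.672, -0.001, -0.001]
ft_force: [0.1, 0.6, -1.1]
grip_width: 0.556
```

```bash
python3 - <<'E'
from h import *
import pickle
np.set_printoptions(precision=4,suppress=True)
o=get_obs();t=np.array([np.cos(np.radians(-95.8)),np.sin(np.radians(-95.8))])
c=np.array([.6228,-.111])-.075*t
print(o["clock"],o["position"],o["grip_width"],togo([*c,.09],np.radians(-5.8)))
i=camera_info("wrist");pickle.dump(i,open("w9.pkl","wb"));w=camera("wrist")[:,:,::-1];cv2.imwrite("pics/w9.png",w)
c2=camera("scene")[:,:,::-1];cv2.imwrite("pics/c9.png",c2)
T=lambda x,y,z:[*(np.array([.6228,-.111])+x*t+y*np.array([-t[1],t[0]])),z]
print(i["origin"],proj(i,[T(-.15,.037,.058),T(-.15,-.037,.058),T(-.05,.037,.058),T(-.05,-.037,.058)]))
E
```

```text
25.125 [ 0.6298 -0.0354  0.1445] 0.5555160135375212 (array([-0.04,  0.03,  2.18]), np.float64(0.2696927387055919))
[0.636  0.0364 0.2864] [[375.2214 107.8022]
 [275.4874 107.2932]
 [368.5817 232.5057]
 [280.2915 232.0479]]
```

```bash
python3 - <<'E'
from h import *
g=cv2.cvtColor(cv2.imread("pics/w9.png"),cv2.COLOR_BGR2GRAY)
b=cv2.blur(g,(1,5))
for r in(120,145,170):
    print(r,"L",list(b[r,262:302]),"\n R",list(b[r,348:392]))
print(list(b[90:130,300]))
E
```

```text
120 L [np.uint8(143), np.uint8(143), np.uint8(143), np.uint8(143), np.uint8(142), np.uint8(142), np.uint8(141), np.uint8(140), np.uint8(139), np.uint8(137), np.uint8(136), np.uint8(134), np.uint8(118), np.uint8(77), np.uint8(46), np.uint8(78), np.uint8(125), np.uint8(159), np.uint8(178), np.uint8(185), np.uint8(187), np.uint8(178), np.uint8(153), np.uint8(117), np.uint8(82), np.uint8(70), np.uint8(88), np.uint8(111), np.uint8(120), np.uint8(120), np.uint8(120), np.uint8(120), np.uint8(120), np.uint8(120), np.uint8(120), np.uint8(120), np.uint8(120), np.uint8(121), np.uint8(121), np.uint8(122)] 
 R [np.uint8(125), np.uint8(124), np.uint8(125), np.uint8(125), np.uint8(124), np.uint8(125), np.uint8(125), np.uint8(124), np.uint8(124), np.uint8(124), np.uint8(124), np.uint8(124), np.uint8(124), np.uint8(124), np.uint8(124), np.uint8(119), np.uint8(103), np.uint8(80), np.uint8(72), np.uint8(94), np.uint8(131), np.uint8(164), np.uint8(188), np.uint8(193), np.uint8(184), np.uint8(171), np.uint8(146), np.uint8(101), np.uint8(74), np.uint8(107), np.uint8(144), np.uint8(154), np.uint8(153), np.
[... 2555 characters left out ...]
.uint8(155), np.uint8(154), np.uint8(154), np.uint8(155), np.uint8(155), np.uint8(155), np.uint8(155), np.uint8(154)]
[np.uint8(100), np.uint8(99), np.uint8(97), np.uint8(96), np.uint8(95), np.uint8(93), np.uint8(92), np.uint8(92), np.uint8(93), np.uint8(95), np.uint8(98), np.uint8(101), np.uint8(104), np.uint8(106), np.uint8(109), np.uint8(111), np.uint8(112), np.uint8(113), np.uint8(109), np.uint8(103), np.uint8(98), np.uint8(94), np.uint8(92), np.uint8(94), np.uint8(99), np.uint8(104), np.uint8(108), np.uint8(112), np.uint8(116), np.uint8(119), np.uint8(121), np.uint8(122), np.uint8(121), np.uint8(118), np.uint8(113), np.uint8(107), np.uint8(101), np.uint8(95), np.uint8(89), np.uint8(82)]
```

```bash
python3 - <<'E'
from h import *
import pickle
np.set_printoptions(precision=4,suppress=True)
i=pickle.load(open("w9.pkl","rb"));o=get_obs();r=R.from_quat(o["ee_rot"])
L=plane(i,[(281.3,120),(282,145),(283,170)],.058);Rr=plane(i,[(371.3,120),(370,145),(368.3,170)],.058)
print("sep",np.linalg.norm(L-Rr,axis=1))
m=(L+Rr)/2;d=m[0]-m[2];print("mid",m,"dir",np.degrees(np.arctan2(d[1],d[0])))
for k in (L,Rr):
    d=k[0]-k[2];print("rail dir",np.degrees(np.arctan2(d[1],d[0])))
print("tool frame units",r.inv().apply(m-o["position"])/.025)
t=np.array([np.cos(np.radians(-95.8)),np.sin(np.radians(-95.8))]);print("y in my track frame",(m[:,:2]-[.6228,-.111])@[-t[1],t[0]])
E
```

```text
sep [0.0675 0.0676 0.0671]
mid [[ 0.6378  0.0293  0.058 ]
 [ 0.6359  0.0108  0.058 ]
 [ 0.6338 -0.0086  0.058 ]] dir 83.9232087090936
rail dir 84.22640202443492
rail dir 83.6199000347812
tool frame units [[2.5779 0.0557 3.5071]
 [1.8344 0.0481 3.5068]
 [1.0545 0.0384 3.5064]]
y in my track frame [0.0008 0.0007 0.0006]
```

The track measurement agrees with the earlier one to 1 mm, and the rail separation of 67.5 mm (68 expected) confirms the height. Lower and release.

>>> move_arm([
  [[0,0.03,0.8],[0,0,0],0.4],
  [[0,0,0.8],[0,0,0],0.4],
  [[0,0,0.8],[0,0,0],0.4],
  [[0,0,0.5],[0,0,0],0.4],
  [[0,0,0],[0,0,0],0.4],
])

```text
clock: 25.85
position: [0.6308, -0.0362, 0.0718]
ee_rot: [0.74, 0.673, -0.001, -0.001]
ft_force: [0.6, -0.1, -0.5]
grip_width: 0.558
```

>>> move_arm([
  [[0,0,0.25],[0,0,0],0.4],
  [[0,0,0],[0,0,0],0.4],
  [[0,0,0],[0,0,0],0.4],
])

```text
clock: 26.22
position: [0.6316, -0.0363, 0.0671]
ee_rot: [0.74, 0.673, 0.0, 0.0]
ft_force: [0.2, 0.0, -1.1]
grip_width: 0.556
```

>>> move_arm([
  [[0,0,0.08],[0,0,0],0.4],
  [[0,0,0],[0,0,0],0.4],
  [[0,0,0],[0,0,0],0.6],
  [[0,0,0],[0,0,0],0.7],
  [[0,0,0],[0,0,0],0.8],
])

```text
clock: 26.85
position: [0.6314, -0.0363, 0.0646]
ee_rot: [0.74, 0.673, -0.0, -0.0]
ft_force: [-0.6, -0.3, 0.1]
grip_width: 0.795
```

>>> move_arm([
  [[0,0,0],[0,0,0],0.8],
  [[0,0,0],[0,0,0],0.8],
  [[0,0,-0.5],[0,0,0],0.8],
  [[0,0,-1],[0,0,0],0.8],
  [[0,0,-1],[0,0,0],0.8],
])

```text
clock: 27.48
position: [0.6316, -0.0361, 0.1289]
ee_rot: [0.74, 0.673, 0.0, 0.0]
ft_force: [0.9, 0.2, 0.1]
grip_width: 0.803
```

>>> move_arm([
  [[1,0,-1],[0,0,0],0.8],
  [[1,0,-1],[0,0,0],0],
  [[1,0,0],[0,0,0],0],
  [[0,0,0],[0,0,0],0],
])

```text
clock: 27.98
position: [0.6385, 0.0412, 0.1786]
ee_rot: [0.739, 0.674, 0.001, 0.0]
ft_force: [-0.8, -0.3, 0.7]
grip_width: 0.158
```

```bash
python3 - <<'E'
from h import *
import pickle
np.set_printoptions(precision=4,suppress=True)
o=get_obs();print(o["clock"],o["position"],o["ee_rot"])
t=np.array([np.cos(np.radians(-95.9)),np.sin(np.radians(-95.9))]);n=np.array([-t[1],t[0]])
for nm in("side","wrist","scene"):
    i=camera_info(nm);w=camera(nm)[:,:,::-1].copy();cv2.imwrite(f"pics/{nm}10.png",w)
    H=cv2.cvtColor(w,cv2.COLOR_BGR2HSV)
    m=cv2.inRange(H,(5,45,60),(25,255,255))
    c,_=cv2.findContours(m,cv2.RETR_EXTERNAL,cv2.CHAIN_APPROX_NONE)
    for k in c:
        if cv2.contourArea(k)<60: continue
        P=plane(i,k[:,0],.1)[:,:2]-[.6228,-.111];x,y=P@t,P@n
        if abs(y.mean())<.06 and -.2<x.mean()<.15:print(nm,cv2.contourArea(k),"x",x.min(),x.max(),"y",y.min(),y.max())
E
```

```text
27.975 [0.6385 0.0412 0.1786] [0.7387 0.674  0.0008 0.0001]
side 452.0 x -0.17172185193623932 -0.04493453655357299 y -0.03994281043389956 0.022936418292393686
wrist 1216.0 x -0.12812792653175398 -0.043248498578244206 y -0.02105748584680938 0.020559664823616885
wrist 423.0 x -0.19935529665005003 -0.17774299586421258 y -0.05265882878773764 -0.020070278113144453
scene 688.0 x -0.15835359999705317 -0.0036506572036806703 y -0.05768204255614698 0.10763847057836198
```

Carton is on the track at about x = -0.075, y ≈ 0, aligned. Now bring the closed fingers down behind it and push.

>>> move_arm([
  [[0,0,0.9],[0,0,0.6],0],
  [[0,0,0.9],[0,0,0],0],
  [[0,0,0.9],[0,0,0],0],
  [[0,0,0.9],[0,0,0],0],
  [[0,0,0.8],[0,0,0],0],
])

```text
clock: 28.75
position: [0.6384, 0.0381, 0.0658]
ee_rot: [0.744, 0.669, -0.0, -0.0]
ft_force: [-0.1, 0.1, -0.5]
grip_width: 0.004
```

>>> move_arm([
  [[-0.3,0,0],[0,0,0],0],
  [[-0.4,0,0],[0,0,0],0],
  [[-0.4,0,0],[0,0,0],0],
  [[-0.3,0,0],[0,0,0],0],
  [[-0.3,0,0],[0,0,0],0],
])

```text
clock: 29.38
position: [0.6343, -0.0044, 0.0678]
ee_rot: [0.744, 0.669, 0.0, 0.0]
ft_force: [1.6, 0.5, 0.9]
grip_width: -0.0
```

```bash
cat > chk.py <<'E'
from h import *
np.set_printoptions(precision=4,suppress=True)
o=get_obs();t=np.array([np.cos(np.radians(-95.9)),np.sin(np.radians(-95.9))]);n=np.array([-t[1],t[0]])
d=o["position"][:2]-[.6228,-.111];print(o["clock"],"tcp track x,y",d@t,d@n,o["position"][2],o["ft_force"])
for nm in("side","scene"):
    i=camera_info(nm);w=camera(nm)[:,:,::-1].copy()
    H=cv2.cvtColor(w,cv2.COLOR_BGR2HSV);m=cv2.inRange(H,(5,45,60),(25,255,255))
    for k in cv2.findContours(m,cv2.RETR_EXTERNAL,cv2.CHAIN_APPROX_NONE)[0]:
        if cv2.contourArea(k)<15: continue
        P=plane(i,k[:,0],.1)[:,:2]-[.6228,-.111];x,y=P@t,P@n
        if abs(y.mean())<.06 and -.2<x.mean()<.15:print(nm,cv2.contourArea(k),"x",x.min(),x.max(),"y",y.min(),y.max())
E
python3 chk.py
```

```text
29.375 tcp track x,y -0.10722717676871248 0.000474711061546073 0.06775910321216577 [1.5737 0.5231 0.9096]
side 103.0 x -0.15999456754900745 -0.07700027188408008 y -0.040258885452123014 -0.013970121087962634
side 20.0 x -0.06725507497545484 -0.03387574480838677 y -0.01771073709843396 -0.0035988328669171355
scene 554.0 x -0.1305815311188703 0.008165959209212878 y -0.058499671864685535 0.10763847057836198
```

>>> move_arm([
  [[-0.4,0,0],[0,0,0],0],
  [[-0.4,0,0],[0,0,0],0],
  [[-0.4,0,0],[0,0,0],0],
  [[-0.4,0,0],[0,0,0],0],
  [[-0.4,0,0],[0,0,0],0],
])

```text
clock: 30.1
position: [0.6288, -0.0544, 0.0673]
ee_rot: [0.744, 0.669, 0.0, 0.0]
ft_force: [0.6, 0.8, 0.4]
grip_width: 0.001
```

>>> move_arm([
  [[-0.4,0,0],[0,0,0],0],
  [[-0.4,0,0],[0,0,0],0],
  [[-0.4,0,0],[0,0,0],0],
  [[-0.4,0,0],[0,0,0],0],
  [[-0.4,0,0],[0,0,0],0],
])

```text
clock: 30.72
position: [0.6235, -0.1039, 0.0673]
ee_rot: [0.743, 0.669, -0.0, 0.0]
ft_force: [0.3, 0.8, 1.0]
grip_width: 0.005
```

>>> move_arm([
  [[-0.4,0,0],[0,0,0],0],
  [[-0.4,0,0],[0,0,0],0],
  [[-0.4,0,0],[0,0,0],0],
  [[-0.4,0,0],[0,0,0],0],
  [[-0.2,0,0],[0,0,0],0],
])

```text
clock: 31.35
position: [0.6186, -0.1491, 0.0672]
ee_rot: [0.744, 0.668, -0.0, 0.0]
ft_force: [0.1, 0.6, -0.1]
grip_width: 0.0
```

```bash
python3 chk.py
```

```text
31.35 tcp track x,y 0.03830618822835896 -0.00021404465394908676 0.06722505249699263 [ 0.099   0.5505 -0.0652]
side 15.0 x -0.024663220107703603 0.041091611710233775 y -0.006702374983009782 0.019346871284504095
side 83.5 x -0.024635853343621124 0.06457197811998429 y -0.04024862734153456 -0.013312547245170956
scene 47.0 x 0.05336001988535147 0.09597415205875505 y -0.05697695294524724 0.022492522039838408
scene 268.5 x -0.15835359999705317 -0.05700020879337562 y 0.010426365779280211 0.10597260991176805
```

Still ~20 mm to go; finish slowly and watch the force.

>>> move_arm([
  [[-0.2,0,0],[0,0,0],0],
  [[-0.2,0,0],[0,0,0],0],
  [[-0.2,0,0],[0,0,0],0],
  [[-0.1,0,0],[0,0,0],0],
  [[0,0,0],[0,0,0],0],
])

```text
clock: 32.08
position: [0.6169, -0.1658, 0.0673]
ee_rot: [0.744, 0.669, -0.0, 0.0]
ft_force: [-0.4, 0.1, -0.5]
grip_width: 0.0
```

>>> move_arm([
  [[-0.1,0,0],[0,0,0],0],
  [[0,0,0],[0,0,0],0],
  [[0,0,0],[0,0,0],0],
])

```text
clock: 32.45
position: [0.6167, -0.1679, 0.0673]
ee_rot: [0.743, 0.669, -0.0, 0.0]
ft_force: [-0.3, 1.0, 0.5]
grip_width: -0.002
```

```bash
python3 chk.py
```

```text
32.45 tcp track x,y 0.05721070601888187 -0.00021139869273443124 0.0673228608550607 [-0.2851  0.9949  0.4806]
side 73.5 x -0.007272839789848707 0.07716100226259152 y -0.039904943317934205 -0.013473949426969594
side 21.5 x -0.007232814746802307 0.06524292565866824 y -0.01405117040897434 0.02251545073283904
scene 304.5 x -0.15835359999705317 -0.05700020879337562 y 0.011408702029808279 0.10763847057836198
```

>>> move_arm([
  [[-0.08,0,0],[0,0,0],0],
  [[-0.04,0,0],[0,0,0],0],
  [[0,0,0],[0,0,0],0],
  [[0,0,0],[0,0,0],0],
])

```text
clock: 33.05
position: [0.617, -0.1684, 0.0675]
ee_rot: [0.743, 0.67, 0.001, -0.001]
ft_force: [2.8, 6.1, -0.9]
grip_width: -0.003
```

>>> move_arm([
  [[-0.06,0,0],[0,0,0],0],
  [[-0.04,0,0],[0,0,0],0],
  [[0,0,0],[0,0,0],0],
  [[0,0,0],[0,0,0],0],
])

```text
clock: 33.55
position: [0.6171, -0.1684, 0.0675]
ee_rot: [0.742, 0.67, 0.002, -0.002]
ft_force: [1.8, 12.5, -0.7]
grip_width: -0.003
```

Force rises 6 → 12.5 N with no movement, at TCP x ≈ 0.058, just where home is expected. Retreat.

>>> move_arm([
  [[0.1,0,0],[0,0,0],0],
  [[0.1,0,0],[0,0,0],0],
  [[0.2,0,0],[0,0,0],0],
  [[0.4,0,0],[0,0,0],0],
  [[0.8,0,0],[0,0,0],0],
])

```text
clock: 34.17
position: [0.6203, -0.1335, 0.0673]
ee_rot: [0.744, 0.668, -0.0, 0.0]
ft_force: [-0.0, 0.3, -0.1]
grip_width: 0.002
```

>>> move_arm([
  [[1,0,0],[0,0,0],0],
  [[0.8,0,-0.5],[0,0,0],0],
  [[0,0,-1],[0,0,0],0],
  [[0,0,-1],[0,0,0],0],
  [[0,0,-1],[0,0,0],0],
])

```text
clock: 34.8
position: [0.6253, -0.0877, 0.1567]
ee_rot: [0.743, 0.669, 0.0, 0.0]
ft_force: [0.4, -0.2, -0.7]
grip_width: -0.004
```

>>> move_arm([
  [[0,0,-1],[0,0,0],0],
  [[0,0,-1],[0,0,0],0],
  [[0,0,-1],[0,0,0],0],
  [[0,0,0],[0,0,0],0],
  [[0,0,0],[0,0,0],0],
])

```text
clock: 35.42
position: [0.6249, -0.0883, 0.2295]
ee_rot: [0.743, 0.669, -0.0, -0.0]
ft_force: [0.2, -0.4, -0.5]
grip_width: 0.002
```

```bash
python3 - <<'E'
from h import *
np.set_printoptions(precision=4,suppress=True)
i=camera_info("wrist");o=get_obs();w=camera("wrist")[:,:,::-1].copy();cv2.imwrite("pics/w11.png",w);H=cv2.cvtColor(w,cv2.COLOR_BGR2HSV)
print(o["clock"],o["position"],i["origin"])
t=np.array([np.cos(np.radians(-95.9)),np.sin(np.radians(-95.9))]);n=np.array([-t[1],t[0]])
T=lambda x,y,z:[*(np.array([.6228,-.111])+x*t+y*n),z]
print("expected rear top corners",proj(i,[T(.069,.024,.1),T(.069,-.024,.1),T(.069,.024,.05),T(.069,-.024,.05)]))
s=camera_info("side");S=camera("side")[:,:,::-1].copy();Hs=cv2.cvtColor(S,cv2.COLOR_BGR2HSV)
def blobs(H,i,lo,hi,z,nm,A=40):
    for k in cv2.findContours(cv2.inRange(H,lo,hi),cv2.RETR_EXTERNAL,cv2.CHAIN_APPROX_NONE)[0]:
        if cv2.contourArea(k)<A: continue
        P=plane(i,k[:,0],z)[:,:2];print(nm,cv2.contourArea(k),cv2.boundingRect(k),"mid",(P.min(0)+P.max(0))/2,"ext",np.ptp(P,axis=0))
blobs(H,i,(5,45,60),(25,255,255),.1,"w carton?")
e=[k for k in cv2.findContours(cv2.inRange(Hs,(8,70,130),(22,255,255)),cv2.RETR_EXTERNAL,cv2.CHAIN_APPROX_NONE)[0] if cv2.contourArea(k)>40]
for k in e:
    x,y,_,_=cv2.boundingRect(k)
    if 340<x<440 and y<230:
        P=plane(s,k[:,0],.052)[:,:2];print("tape?",cv2.boundingRect(k),(P.min(0)+P.max(0))/2,np.ptp(P,axis=0))
# drawer panel (blue) before/after release
for f in("pics/s7.png",):
    B=cv2.cvtColor(cv2.imread(f),cv2.COLOR_BGR2HSV)
    for q in(B,Hs):
        m=cv2.inRange(q,(105,150,40),(125,255,255));m[:, :330]=0;m[300:]=0;m[:200]=0;x=np.argwhere(m);print("panel px",len(x),x.mean(0),x.max(0))
E
```

```text
35.425 [ 0.6249 -0.0883  0.2295] [ 0.6315 -0.0165  0.3714]
expected rear top corners [[346.824  274.2214]
 [300.7411 274.3112]
 [343.5223 252.0464]
 [303.6682 252.1254]]
w carton? 5972.0 (123, 224, 95, 85) mid [ 0.4585 -0.156 ] ext [0.1021 0.096 ]
w carton? 62.5 (113, 184, 40, 27) mid [ 0.4415 -0.0762] ext [0.043  0.0234]
w carton? 1497.0 (0, 183, 95, 34) mid [ 0.3594 -0.0709] ext [0.0851 0.0402]
w carton? 317.0 (263, 29, 36, 25) mid [0.6024 0.0415] ext [0.0289 0.0196]
w carton? 75.5 (255, 24, 11, 19) mid [0.5871 0.0497] ext [0.0078 0.0135]
w carton? 5538.5 (398, 0, 87, 79) mid [0.735  0.0296] ext [0.0709 0.0613]
w carton? 114.5 (245, 0, 19, 16) mid [0.5851 0.0684] ext [0.0157 0.0104]
tape? (341, 139, 17, 14) [ 0.5559 -0.3673] [0.0492 0.1004]
tape? (361, 125, 57, 29) [ 0.4164 -0.4341] [0.1953 0.2225]
tape? (395, 114, 30, 8) [ 0.3437 -0.6237] [0.112  0.0534]
tape? (423, 109, 20, 26) [ 0.2546 -0.6038] [0.0836 0.2316]
tape? (361, 103, 24, 25) [ 0.4861 -0.6353] [0.0808 0.2331]
tape? (423, 59, 26, 23) [ 0.2036 -1.2012] [0.1375 0.3304]
tape? (362, 52, 65, 20) [ 0.4085 -1.293 ] [0.3127 0.3184]
tape? (361, 10, 21, 10) [ 0.5804 -2.3197] [0.1259 0.2846]
tape? (432, 2, 72, 17) [-0.077  -2.5347] [0.4784 0.5066]
panel px 390 [257.9718 373.4897] [299 389]
panel px 388 [256.8557 372.7552] [299 389]
```

```bash
python3 - <<'E'
from h import *
w=cv2.imread("pics/w11.png")
H=cv2.cvtColor(w,cv2.COLOR_BGR2HSV)
for r in range(236,292,4):print(r,[tuple(int(v) for v in H[r,x]) for x in (292,303,312,323,336,345,354)])
E
```

```text
236 [(40, 9, 86), (105, 17, 59), (105, 14, 71), (105, 16, 31), (96, 21, 61), (98, 18, 57), (53, 10, 98)]
240 [(60, 7, 77), (102, 19, 67), (98, 14, 73), (120, 12, 21), (105, 15, 69), (105, 16, 64), (50, 8, 97)]
244 [(60, 6, 84), (98, 18, 56), (105, 14, 74), (30, 12, 22), (100, 11, 69), (105, 17, 59), (60, 8, 94)]
248 [(40, 8, 93), (90, 29, 26), (102, 17, 73), (120, 22, 23), (105, 15, 68), (100, 28, 27), (50, 8, 96)]
252 [(40, 8, 95), (105, 35, 29), (100, 10, 73), (135, 23, 22), (105, 14, 71), (98, 35, 29), (50, 8, 95)]
256 [(0, 0, 42), (105, 38, 27), (100, 10, 73), (120, 21, 24), (90, 10, 73), (120, 19, 27), (50, 9, 87)]
260 [(90, 10, 26), (110, 26, 29), (100, 10, 73), (100, 31, 25), (98, 14, 74), (110, 27, 28), (60, 13, 76)]
264 [(105, 43, 24), (100, 28, 27), (98, 14, 72), (30, 11, 24), (90, 14, 73), (110, 28, 27), (78, 99, 44)]
268 [(105, 20, 26), (110, 28, 27), (105, 13, 76), (150, 11, 24), (100, 10, 73), (105, 36, 28), (78, 90, 37)]
272 [(100, 29, 26), (105, 20, 25), (110, 26, 30), (110, 26, 29), (105, 19, 27), (100, 28, 27), (84, 46, 28)]
276 [(100, 28, 27), (135, 18, 29), (105, 36, 28), (105, 19, 27), (120, 11, 24), (105, 18, 28), (105, 19, 27)]
280 [(105, 36, 28), (120, 34, 30), (120, 10, 25), (130, 26, 29), (110, 28, 27), (105, 33, 31), (110, 28, 27)]
284 [(105, 36, 28), (105, 20, 26), (108, 47, 27), (120, 9, 28), (113, 39, 26), (113, 39, 26), (113, 38, 27)]
288 [(120, 19, 27), (100, 28, 27), (90, 10, 26), (90, 10, 26), (100, 28, 27), (105, 19, 27), (110, 29, 26)]
```

>>> move_arm([
  [[0.5,-1,0],[0,0,0],0],
  [[0.5,-1,0],[0,0,0],0],
  [[0.5,-1,0],[0,0,0],0],
  [[0,-1,0],[0,0,0],0],
  [[0,0,0],[0,0,0],0],
])

```text
clock: 36.15
position: [0.5283, -0.041, 0.2295]
ee_rot: [0.743, 0.669, -0.001, 0.0]
ft_force: [1.5, -0.1, -0.7]
grip_width: -0.002
```

```bash
python3 - <<'E'
from h import *
np.set_printoptions(precision=4,suppress=True)
i=camera_info("wrist");o=get_obs();w=camera("wrist")[:,:,::-1].copy();cv2.imwrite("pics/w12.png",w);H=cv2.cvtColor(w,cv2.COLOR_BGR2HSV)
t=np.array([np.cos(np.radians(-95.9)),np.sin(np.radians(-95.9))]);n=np.array([-t[1],t[0]])
T=lambda x,y,z:[*(np.array([.6228,-.111])+x*t+y*n),z]
q=proj(i,[T(.069,.024,.1),T(.069,-.024,.1),T(.069,.024,.05),T(.069,-.024,.05),T(.077,0,.12)]);print(o["position"],q)
for y in(-.012,.0,.012):   # along the track at top height: floor/carton edge
    for x in np.arange(.055,.083,.003):
        u,v=proj(i,[T(x,y,.1)])[0].round().astype(int);print((round(x,3),*[int(a) for a in H[v,u]]),end=" ")
    print()
m=cv2.inRange(H,(5,40,25),(25,255,255))
x0,y0=q.min(0).astype(int)-25;x1,y1=q.max(0).astype(int)+25
k=np.zeros_like(m);k[y0:y1,x0:x1]=m[y0:y1,x0:x1];c=max(cv2.findContours(k,0,2)[0],key=cv2.contourArea)
r=cv2.boxPoints(cv2.minAreaRect(c));print(cv2.contourArea(c),r,cv2.boundingRect(c))
v=c[:,0][np.argsort(c[:,0][:,1])]
for z,pp in((.05,v[:4]),(.1,v[-4:])):print(z,(plane(i,pp,z)[:,:2]-[.6228,-.111])@np.c_[t,n])
E
```

```text
[ 0.5283 -0.041   0.2295] [[439.8108 304.3302]
 [395.246  304.4203]
 [424.4194 278.7949]
 [385.7038 278.8764]
 [422.8872 323.4996]]
(np.float64(0.055), 110, 31, 25) (np.float64(0.058), 105, 20, 25) (np.float64(0.061), 110, 29, 26) (np.float64(0.064), 105, 39, 26) (np.float64(0.067), 110, 33, 23) (np.float64(0.07), 110, 28, 27) (np.float64(0.073), 120, 28, 27) (np.float64(0.076), 105, 19, 27) (np.float64(0.079), 113, 36, 28) (np.float64(0.082), 120, 19, 27) 
(np.float64(0.055), 120, 11, 24) (np.float64(0.058), 75, 21, 24) (np.float64(0.061), 110, 31, 25) (np.float64(0.064), 110, 31, 25) (np.float64(0.067), 120, 21, 24) (np.float64(0.07), 75, 22, 23) (np.float64(0.073), 120, 21, 24) (np.float64(0.076), 110, 32, 24) (np.float64(0.079), 110, 32, 24) (np.float64(0.082), 100, 26, 29) 
(np.float64(0.055), 18, 70, 55) (np.float64(0.058), 120, 22, 23) (np.float64(0.061), 90, 11, 24) (np.float64(0.064), 98, 41, 25) (np.float64(0.067), 90, 11, 23) (np.float64(0.07), 70, 31, 25) (np.float64(0.073), 100, 33, 23) (np.float64(0.076), 105, 43, 24) (np.float64(0.079), 90, 21, 24) (np.float64(0.082), 100, 32, 24) 
151.0 [[405.4    281.2   ]
 [409.6    272.8   ]
 [436.0001 286.    ]
 [431.8    294.4   ]] (406, 279, 27, 16)
0.05 [[0.0692 0.0024]
 [0.0693 0.0173]
 [0.0707 0.0187]
 [0.0706 0.0013]]
0.1 [[0.0549 0.012 ]
 [0.0549 0.0141]
 [0.0561 0.0143]
 [0.0561 0.0132]]
```

The visible lower rear edge of the carton is at track x = 0.069–0.070, exactly home. Handing in.

```bash
python3 -c "
from workcell import *
print(get_obs()['clock'],hand_in())"
```

```text
the job is handed in; nothing more can be done
36.2 None
```

The job is handed in at 36.2 s. As far as I could check, every step came out as asked.

1. **Tape roll:** I lifted it out of the drawer's way before touching the drawer and laid it flat in the tray. Two pictures showed it inside the tray after release, and a rough check at the end put it about 1–1.5 cm from the tray's centre.
2. **Drawer:** I pulled it until it stopped hard, with force rising to about 70 N and no more movement. The travel from the grasp was only about 0.138 m, but the drawer had stood slightly open at the start. A side-view estimate put it at or past 0.15 m out, good to about 1 cm. Its front panel had not shifted in the last side picture.
3. **Carton:** I placed it on the rollers at about x = −0.075, centred between the rails to about 1 mm, and let go. I then pushed it until the force rose from 6 to 12.5 N with no further movement. After I backed off, its lower rear edge was at x = 0.069–0.071, where a carton that is home has it.

**Not fully checked:**
- The gripper hid most of the carton in the last wrist picture, so only its lower rear edge was confirmed.
- I did not measure the bystanders at the end. The arm's path stayed clear of them, and no unexpected contact force showed in the readings.
- All 12 pictures were used before the carton was put down on the track, so every check after that was numeric.

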